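# Put the test-rig parts back in their fitted trays

### The arm

A 6-joint arm with a two-finger parallel gripper is mounted at the origin on the work surface. World frame = base frame: x ahead of the robot, y to its left, z up, the work surface at z = 0. Lengths are in m, angles in degrees, forces in N, time in s.
With the tool pointing down it reaches from about 0.35 to 0.875 m from the base axis. Payload 4.2 kg.
Tool frame: the origin (TCP) lies between the finger pads; the fingertips stand 19 mm ahead of it and the grasp point (between the pads) is the TCP; z points along the fingers, y is the line along which they close (so a half turn about z gives the same grasp; the last joint's range is limited). The gripper opens to 87 mm and grips with 3 to 60 N. Pads are 19 mm wide; open, the fingers measure 117 mm over their backs; the gripper's body (75 mm by 190 mm) begins 51 mm behind the grasp point.
Start: joints at [-53.824, 22.042, 0.453, 0, -68.411, -14.817], TCP at [0.228, -0.582, 0.242] pointing down, gripper open.
Joint ranges: [-179.83, 179.83], [-69.29, 118.12], [-61.27, 80.66], [-181.25, 117.63], [-171.15, -9.14], [-177.46, 177.46]. Speed limits (degrees/s): [159.86, 159.86, 180, 180, 180, 180].

### API

Orientations are given as a 3x3 rotation matrix whose columns are the frame's x, y, z axes.
In Python, from station import r gives the robot as it stands.
- The arm moves only by the tool drive_tool, never from a script. Its argument "steps" is one flat list of numbers, 7 for each row, row after row: the turn, a rotation vector about the tool's x, y, z in rad, then the shift along the tool's x, y, z in m, then the opening, from 0 (shut) to 1 (fully open). A call has 1 to 10 rows; each row shifts and turns the commanded pose from where the row before left it, along the tool's axes as they then stand; what a row does not reach is not made up. A row lasts 1/12 s, in which the tool goes at most 41.7 mm and 7.16 degrees, less where a joint would pass 70% of its speed; a pose out of reach is approached as far as the arm can. A call is refused whole if a number of a shift passes 0.0417 or a number of a turn 0.125, either way. A call with a gripper value outside its range is refused whole. The fingers move at their own pace and stop on an object; the grip force is fixed at half the most. Time passes only in rows, so rows that do not move let the fingers close. It gives the time, the measured TCP pose, the force, the opening and the grip force at its end, in the units of the state.
- r.sense(): the state, without advancing time (a new reading comes with each control period).
- r.capture(name): name is "scene" or "side" or "wrist"; returns the picture (384x512x3 uint8, blue, green, red); there is no depth.
- r.camera_params(name): a dict with "camera_matrix" (3x3 intrinsics, pixels), "k1" (the pictures are not rectified: a ray, as slopes to the right and down, at radius r is drawn at 1 + k1 r^2 times it, then the intrinsics apply), "extrinsics" (4x4, takes a point from world to camera coordinates). Camera axes: x right, y down, z forward; pixel columns grow to the right and rows downward; lengths in m; the calibration is good to about 2 mm. A picture is of the moment at which its call begins: read the wrist's pose just before it. camera_params takes no time and is no camera call; for the wrist camera it gives the pose at the moment of the call.
- r.finish_job(): hands the job in; it is judged then, once.
The state is a dict: "time_s": time; "joints": joint angles; "joint_velocities": joint speeds; "effort": joint torques, N m; "tcp_pos": TCP position; "ee_rot": TCP orientation; "wrist_force": force on the tool from outside, world axes, zero at the start; "moment": the same for the moment, N m; "gripper_width": opening from 0.0 (shut) to 1.0 (fully open); "gripper_force": force on a finger pad.
Only numpy, scipy, OpenCV 4.12 (cv2) and the standard library are available. Lean on these libraries where they do the work, as an engineer would, in place of code of your own. Each camera call takes 0.05 s, during which the arm holds its last target. There are 200 camera calls.

### The job

The bench test is over: put the four loose metal parts of the rig away, each upright as it stands now and lying flat in the wooden tray whose recess matches its shape and size: the wide flange in the large round recess, the small pulley in the small round one, the square bearing block in the square one and the long bar in the long one. Leave the caliper and the screwdriver that lie among them where they are.

Things in the scene. Friction and masses are not known exactly. Their poses are not given: they have to be found in the camera images.
- flange: Aluminium flanged hub, standing on its flange: a disc of 60 mm diameter, 8 mm thick, with a central boss of 32 mm diameter rising above it to 34 mm total height; dark bore in the boss's top. Grip it by the boss. About 0.12 kg. Origin: centre of the underside, z up.
- pulley: Small aluminium pulley standing upright: plain cylinder of 36 mm diameter, 32 mm high, with dark grooves painted round it and a dark bore in its top. About 0.08 kg. Origin: centre of the underside, z up.
- bearing_block: Square aluminium bearing block 42 x 42 mm, 32 mm high, a round steel bearing showing in its top face; x and y run square to its sides. About 0.14 kg. Origin: centre of the underside, z up.
- rail_bar: Long steel bar 20 mm wide (its x), 84 mm long (its y), 32 mm high, with a dark line along the middle of its top. About 0.35 kg. Origin: centre of the underside, z up.
- tray_large_round: Tray for the flange: round recess of 76 mm diameter. Fixed pale wooden board 96 mm (its x) by 120 mm (its y) by 18 mm thick, turned up to 20 degrees; a recess 8 mm deep with a dark grey felt floor (floor 10 mm above the table) lies in the middle of its top. Origin: centre of the underside, z up.
- tray_small_round: Tray for the pulley: round recess of 52 mm diameter. Fixed pale wooden board 96 mm (its x) by 120 mm (its y) by 18 mm thick, turned up to 20 degrees; a recess 8 mm deep with a dark grey felt floor (floor 10 mm above the table) lies in the middle of its top. Origin: centre of the underside, z up.
- tray_square: Tray for the bearing block: square recess 58 x 58 mm, its sides along the board's x and y. Fixed pale wooden board 96 mm (its x) by 120 mm (its y) by 18 mm thick, turned up to 20 degrees; a recess 8 mm deep with a dark grey felt floor (floor 10 mm above the table) lies in the middle of its top. Origin: centre of the underside, z up.
- tray_slot: Tray for the bar: rectangular recess 36 mm (board's x) by 100 mm (board's y). Fixed pale wooden board 96 mm (its x) by 120 mm (its y) by 18 mm thick, turned up to 20 degrees; a recess 8 mm deep with a dark grey felt floor (floor 10 mm above the table) lies in the middle of its top. Origin: centre of the underside, z up.
- caliper: Bystander, not to be shifted: digital caliper lying flat, 230 mm long (its x, roughly straight away from the robot), steel with a black 28 mm wide, 12 mm high display housing and two jaws at its far end that reach 36 mm to +y. Origin: middle of the beam's underside.
- screwdriver: Bystander, not to be shifted: screwdriver with a green handle, 200 mm long, lying with its handle towards the robot, under 35 mm wide and high. Its x runs along it from handle to tip; its origin lies at its underside.
Mind the look-alikes: they are no part of the job. There is more than one size of the rail_bar; the one meant has the size given above.

How it is judged (in metres and radians):
At the end, for the whole second after the job is handed in: Each part lies flat in the recess of its own tray: its centre within 13 mm of the tray's centre, its underside less than 12.8 mm above the tray's underside (the felt is at 10 mm), tilted less than 0.1 rad, and at rest (horizontal distance between flange and tray_large_round below 0.013 m and z of flange in the frame of tray_large_round between 0.007 and 0.0128 m and angle between each of flange, pulley, bearing_block, rail_bar's own z axis and vertical below 0.1 rad and linear speed of each of flange, pulley, bearing_block, rail_bar below 0.02 m/s and horizontal distance between pulley and tray_small_round below 0.013 m and z of pulley in the frame of tray_small_round between 0.007 and 0.0128 m and horizontal distance between bearing_block and tray_square below 0.013 m and z of bearing_block in the frame of tray_square between 0.007 and 0.0128 m and horizontal distance between rail_bar and tray_slot below 0.013 m and z of rail_bar in the frame of tray_slot between 0.007 and 0.0128 m); the robot touches nothing.
It fails at once if the caliper is shifted by more than 25 mm (distance of caliper from where it was at the start of the episode above 0.025 m).
It fails at once if the screwdriver is shifted by more than 25 mm (distance of screwdriver from where it was at the start of the episode above 0.025 m).
It also fails if it takes over 128 s, if anything falls off the work surface, if the arm or the gripper's body presses on something with over 40 N, if the wrist force passes 120 N, or if a joint passes its speed limit or range.

## Working session

There is one attempt and no reset: what is moved stays moved. The work goes in short steps, Python scripts to look and compute and a tool call to move; the robot and the scene stay as the last step left them, time stands still between calls to the robot, and variables do not carry over. Pictures are saved under pics/ and viewed, at most 14 in all, crops included, and the job is handed in when it is done.

Besides the shell and the picture viewer there is one more tool, called after ">>>" as name(argument=value, ...) on one line, values as JSON. drive_tool: Moves the arm, as the interface text tells. Its arguments: {"type":"object","properties":{"steps":{"type":"array"}},"required":["steps"]}

```bash
ls; mkdir -p pics; python3 - <<'E'
from station import r
import cv2,numpy as np
s=r.sense();print(s)
for n in("scene","side"):
    cv2.imwrite(f"pics/{n}0.png",r.capture(n))
    p=r.camera_params(n);print(n,np.round(p["camera_matrix"],1).tolist(),p["k1"],np.round(p["extrinsics"],3).tolist())
E
```

```text
pics
{'time_s': 0.0, 'joints': array([-5.38224439e+01,  2.20919170e+01,  3.79158311e-01, -2.93160977e-02,
       -6.84109666e+01, -1.48155675e+01]), 'joint_velocities': array([-0.04549578,  0.17238343,  0.0457387 ,  0.04168601,  0.05474   ,
       -0.02191495]), 'effort': array([-3.20871559e-04, -3.90666175e+01,  1.87407303e+01,  4.21988457e+00,
        1.09408065e-02, -2.20407014e-04]), 'tcp_pos': array([ 0.22746578, -0.58153104,  0.24044229]), 'ee_rot': array([[-9.31366386e-01, -3.64082220e-01, -8.90615659e-04],
       [-3.64083297e-01,  9.31364191e-01,  2.02386314e-03],
       [ 9.26349489e-05,  2.20921638e-03, -9.99997555e-01]]), 'wrist_force': array([0.48944245, 0.03193058, 0.06468656]), 'moment': array([-0.01207951, -0.0382863 , -0.0202024 ]), 'gripper_force': 0.0, 'gripper_width': 0.9955986655243241}
scene [[397.2, 0.0, 254.0], [0.0, 397.2, 191.0], [0.0, 0.0, 1.0]] -0.11880327666600604 [[0.847, 0.532, 0.01, -0.409], [0.296, -0.456, -0.839, -0.106], [-0.442, 0.714, -0.544, 1.265], [0.0, 0.0, 0.0, 1.0]]
side [[470.0, 0.0, 253.0], [0.0, 470.0, 192.0], [0.0, 0.0, 1.0]] -0.038346102327201384 [[0.988, -0.153, -0.014, -0.526], [-0.126, -0.757, -0.641, 0.071], [0.087, 0.635, -0.767, 1.147], [0.0, 0.0, 0.0, 1.0]]
```

View pics/scene0.png

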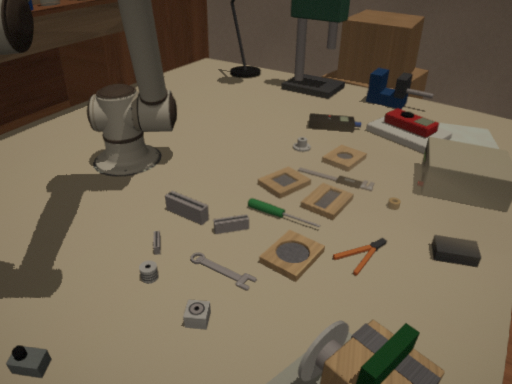

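View pics/side0.png

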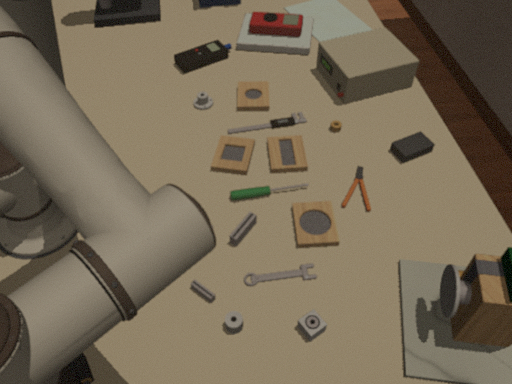

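The scene view shows trays: small round (345,157), square (284,181), slot (327,199) and large round (292,253). The flange is at (302,145), pulley (149,272), block (197,313), and there are three bars at (187,207), (232,223) and (157,242). In the side view the trays are at (253,95), (233,154), (287,153) and (315,223), and one of the bars is hidden by the arm.

```bash
cat > h.py <<'E'
import numpy as np,cv2
from station import r
def ray(p,uv):
    K=p["camera_matrix"];d=np.array([(uv[0]-K[0,2])/K[0,0],(uv[1]-K[1,2])/K[1,1]])
    s=d.copy()
    for _ in range(20): s=d/(1+p["k1"]*(s@s))
    E=np.array(p["extrinsics"]);R=E[:3,:3];o=-R.T@E[:3,3]
    v=R.T@np.array([s[0],s[1],1]);return o,v/np.linalg.norm(v)
def plane(p,uv,z):
    o,v=ray(p,uv);return o+v*(z-o[2])/v[2]
def tri(rays):
    A=sum(np.eye(3)-np.outer(v,v) for o,v in rays);b=sum((np.eye(3)-np.outer(v,v))@o for o,v in rays)
    x=np.linalg.solve(A,b);return x,max(np.linalg.norm((np.eye(3)-np.outer(v,v))@(x-o)) for o,v in rays)
def project(p,X):
    E=np.array(p["extrinsics"]);c=E[:3,:3]@X+E[:3,3];s=c[:2]/c[2];s=s*(1+p["k1"]*(s@s));K=p["camera_matrix"]
    return s*[K[0,0],K[1,1]]+[K[0,2],K[1,2]]
E
python3 - <<'E'
from h import *
a=r.camera_params("scene");b=r.camera_params("side")
np.set_printoptions(precision=3,suppress=True)
P={"flange top":((302,141),(203,96)),"pulley top":((149,267),(233,318)),"block top":((197,309),(312,322)),"t_small":((345,157),(253,95)),"t_sq":((284,181),(233,154)),"t_slot":((327,199),(287,153)),"t_large":((292,253),(315,223)),"bar1":((232,220),(243,226)),"bar2":((157,242),(203,290))}
for k,(u,v) in P.items():
    print(k,*tri([ray(a,u),ray(b,v)]))
for k,z,q in(("barL top ends",.032,((167,197),(206,209),(188,203))),("bar mid top ends",.03,((215,222),(248,218))),("bar s ends",.02,((156,234),(157,248))),("driver",.015,((250,205),(318,226))),("caliper",.006,((298,172),(373,184)))):
    print(k,*[plane(a,x,z)[:2] for x in q])
for k,z,q in(("bar mid s",.03,((233,238),(252,216))),("bar s s",.02,((193,285),(213,297))),("driver",.015,((232,194),(307,186))),("caliper",.006,((229,130),(305,119)))):
    print(k,*[plane(b,x,z)[:2] for x in q])
E
```

```text
flange top [0.439 0.375 0.026] 0.001836764024839566
pulley top [ 0.439 -0.34   0.026] 0.00044288847999233744
block top [ 0.595 -0.375  0.03 ] 0.00013708309400976284
t_small [0.591 0.38  0.007] 0.00025998466711482285
t_sq [0.499 0.137 0.01 ] 0.0002210202040974216
t_slot [0.642 0.112 0.015] 0.00012072552679162186
t_large [ 0.662 -0.126  0.013] 0.00046306773092315854
bar1 [ 0.492 -0.114  0.026] 0.0009830523228389742
bar2 [ 0.384 -0.26   0.012] 0.000801855198643198
barL top ends [ 0.299 -0.13 ] [ 0.417 -0.118] [ 0.363 -0.122]
bar mid top ends [ 0.465 -0.146] [ 0.522 -0.09 ]
bar s ends [ 0.37  -0.247] [ 0.406 -0.282]
driver [ 0.486 -0.023] [ 0.671 -0.009]
caliper [0.507 0.211] [0.721 0.269]
bar mid s [ 0.464 -0.148] [ 0.516 -0.093]
bar s s [ 0.364 -0.248] [ 0.404 -0.283]
driver [ 0.479 -0.006] [ 0.669 -0.011]
caliper [0.5   0.238] [0.724 0.247]
```

>>> drive_tool(steps=[0, 0, 0.124, 0, 0, 0, 1, 0, 0, 0.124, 0, 0, 0, 1, 0, 0, 0.124, 0, 0, 0, 1, 0, 0, 0, -0.032, 0.022, -0.01, 1, 0, 0, 0, -0.032, 0.022, -0.01, 1, 0, 0, 0, -0.032, 0.022, -0.01, 1, 0, 0, 0, -0.032, 0.022, -0.01, 1, 0, 0, 0, -0.032, 0.022, -0.01, 1, 0, 0, 0, -0.032, 0.022, -0.01, 1, 0, 0, 0, -0.032, 0.022, -0.01, 1])

```text
time_s: 0.93
tcp_pos: [0.4527, -0.4263, 0.3117]
ee_rot: [[-1.0, -0.001, -0.001], [-0.001, 1.0, 0.001], [0.001, 0.001, -1.0]]
wrist_force: [0.2, -1.0, 0.4]
gripper_width: 1.0
gripper_force: 0.0
```

```bash
cat >> h.py <<'E'
np.set_printoptions(precision=4,suppress=True)
import pickle
def snap(name,tag):
    p=r.camera_params(name);im=r.capture(name);cv2.imwrite(f"pics/{tag}.png",im);pickle.dump((p,r.sense()["tcp_pos"]),open(f"pics/{tag}.pkl","wb"));return p,im
def load(tag): return pickle.load(open(f"pics/{tag}.pkl","rb"))[0],cv2.imread(f"pics/{tag}.png")
E
python3 - <<'E'
from h import *
p,im=snap("wrist","w1")
E=p["extrinsics"];print(-E[:3,:3].T@E[:3,3],E,p["camera_matrix"],p["k1"],r.sense()["tcp_pos"])
E
```

```text
[ 0.3679 -0.4271  0.4554] [[-0.0015  1.      0.0007  0.4273]
 [ 0.9532  0.0012  0.3022 -0.4878]
 [ 0.3022  0.0012 -0.9532  0.3235]
 [ 0.      0.      0.      1.    ]] [[292.9702   0.     255.0778]
 [  0.     292.9702 194.9016]
 [  0.       0.       1.    ]] -0.07275731066314038 [ 0.4585 -0.4239  0.3134]
```

View pics/w1.png

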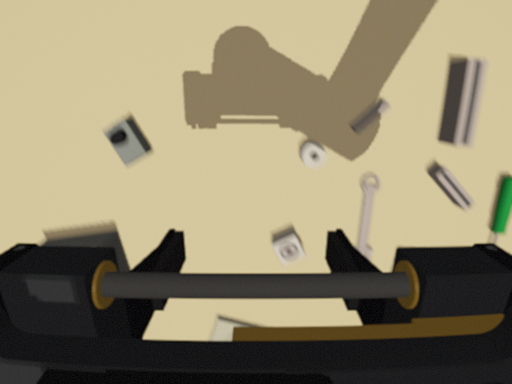

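Wrist view (right = +Y, down = +X): pulley (313,153), block (288,247), target mid bar (450,185), big bar (463,100), small bar (368,117), screwdriver at the right edge.

```bash
cat >> h.py <<'E'
def blob(im,uv,win=40,smax=60,vmin=0,show=False):
    "low-saturation blob nearest uv: contour"
    h=cv2.cvtColor(im,cv2.COLOR_BGR2HSV);m=((h[...,1]<smax)&(h[...,2]>=vmin)).astype(np.uint8)*255
    w=np.zeros_like(m);cv2.rectangle(w,(int(uv[0]-win),int(uv[1]-win)),(int(uv[0]+win),int(uv[1]+win)),255,-1);m&=w
    c,_=cv2.findContours(m,cv2.RETR_EXTERNAL,cv2.CHAIN_APPROX_NONE)
    c=[x for x in c if cv2.contourArea(x)>60]
    return min(c,key=lambda x:abs(cv2.pointPolygonTest(x,(float(uv[0]),float(uv[1])),True)) if cv2.pointPolygonTest(x,(float(uv[0]),float(uv[1])),False)<0 else -1)
def dark(im,cont,q=0.55):
    "centroid of dark spot inside a contour"
    g=cv2.cvtColor(im,cv2.COLOR_BGR2GRAY);m=np.zeros_like(g);cv2.drawContours(m,[cv2.convexHull(cont)],-1,255,-1)
    m=cv2.erode(m,np.ones((5,5)));t=q*np.percentile(g[m>0],90)
    k=((g<t)&(m>0)).astype(np.uint8);n,l,s,c=cv2.connectedComponentsWithStats(k)
    return [(c[i].round(1).tolist(),int(s[i,4])) for i in range(1,n)]
E
python3 - <<'E'
from h import *
p,im=load("w1")
h=cv2.cvtColor(im,cv2.COLOR_BGR2HSV)
for n,uv in(("pulley",(313,153)),("block",(288,247)),("bar",(450,185))):
    c=blob(im,uv,30);print(n,cv2.minAreaRect(c),cv2.contourArea(c),dark(im,c),plane(p,uv,.032))
big=np.hstack([cv2.resize(im[v-24:v+24,u-24:u+24],(260,260),interpolation=cv2.INTER_NEAREST) for u,v in((313,153),(288,247),(450,185))])
cv2.imwrite("pics/crop1.png",big)
print(h[140:170:3,300:330:3,1]);print(h[140:170:3,300:330:3,2])
E
```

```text
pulley ((313.0, 155.50001525878906), (30.405588150024414, 24.748737335205078), 45.0) 596.0 [([314.0, 155.5], 6)] [ 0.438  -0.3423  0.032 ]
block ((287.7000427246094, 248.40003967285156), (32.64659118652344, 27.72724151611328), 63.43495178222656) 816.0 [([283.8, 235.6], 24)] [ 0.5902 -0.3734  0.032 ]
bar ((452.36883544921875, 187.44264221191406), (55.952117919921875, 17.92516326904297), 50.19443130493164) 830.5 [([436.0, 172.2], 42), ([455.7, 188.7], 53), ([443.0, 186.0], 3), ([449.5, 193.5], 2)] [ 0.4856 -0.1236  0.032 ]
[[69 74 79 74 73 77 84 83 87 79]
 [73 70 39 31 33 44 59 76 82 84]
 [72 37 28 27 25 27 32 50 70 81]
 [63 29 25 25 24 25 27 29 57 67]
 [51 29 25 25 29 29 26 26 30 63]
 [49 27 25 26 35 35 31 27 31 53]
 [64 26 25 26 30 35 31 29 35 52]
 [66 36 25 28 28 31 29 33 42 58]
 [65 64 34 28 28 30 35 42 51 63]
 [65 65 61 47 41 41 46 54 61 66]]
[[195 170 138 121 122 129 139 139 140 138]
 [179 134 143 156 145 122 125 148 140 140]
 [152 143 173 189 200 190 142 138 185 154]
 [142 166 194 206 202 208 207 177 176 207]
 [150 185 208 197 174 167 209 212 204 207]
 [155 195 212 194 133 103 183 211 212 213]
 [184 196 213 210 160 153 180 211 211 212]
 [212 192 213 213 207 190 199 210 212 212]
 [213 208 211 213 211 211 211 212 212 212]
 [212 213 212 213 212 211 212 212 212 213]]
```

View pics/crop1.png

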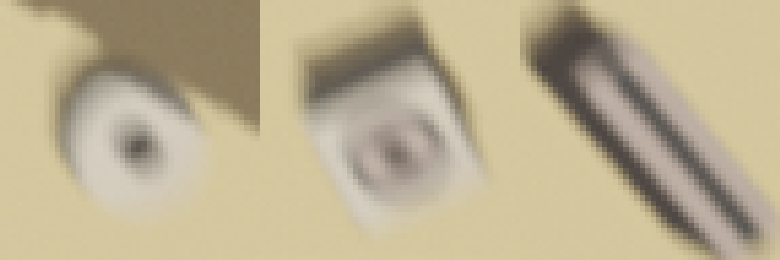

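The pulley's bore is at (314,155.7), the block's bearing centre at (289,250.7), and its upper edge runs along (115,-56) in the image. The bar's dark line clearly shows.

```bash
python3 - <<'E'
from h import *
p,im=load("w1")
print(plane(p,(314,155.7),.032),plane(p,(289,250.7),.032))
a=plane(p,(264+50/5.42,223+108/5.42),.032);b=plane(p,(264+165/5.42,223+52/5.42),.032);print(a,b,np.linalg.norm(a-b))
print(r.sense()["tcp_pos"])
E
```

```text
[ 0.4419 -0.3406  0.032 ] [ 0.5969 -0.3715  0.032 ]
[ 0.5828 -0.3974  0.032 ] [ 0.5647 -0.3641  0.032 ] 0.03789602400761511
[ 0.4585 -0.4239  0.3134]
```

>>> drive_tool(steps=[0, 0, 0, 0.0027, 0.0138, 0.027, 1, 0, 0, 0, 0.0027, 0.0138, 0.027, 1, 0, 0, 0, 0.0027, 0.0138, 0.027, 1, 0, 0, 0, 0.0027, 0.0138, 0.027, 1, 0, 0, 0, 0.0027, 0.0138, 0.027, 1, 0, 0, 0, 0.0027, 0.0138, 0.027, 1, 0, 0, 0, 0, 0, 0, 1, 0, 0, 0, 0, 0, 0, 1])

```text
time_s: 1.65
tcp_pos: [0.4346, -0.3446, 0.1485]
ee_rot: [[-1.0, -0.002, -0.003], [-0.002, 1.0, 0.001], [0.003, 0.001, -1.0]]
wrist_force: [0.7, -0.1, 0.8]
gripper_width: 1.0
gripper_force: 0.0
```

```bash
python3 - <<'E'
from h import *
p,im=snap("wrist","w2");p1,_=load("w1")
print(r.sense()["tcp_pos"])
uv=project(p,np.array([.442,-.341,.032]));print(uv)
u,v=uv.astype(int)
c=blob(im,uv,60,smax=45);print(cv2.boundingRect(c),cv2.contourArea(c));d=dark(im,c,.7);print(d)
for q,n in d:
    if n>15: print(q,tri([ray(p,q),ray(p1,(314,155.7))]))
cv2.imwrite("pics/crop2.png",cv2.resize(im[v-50:v+50,u-50:u+50],(300,300)))
E
```

```text
[ 0.436  -0.3457  0.1502]
[259.3219 205.0735]
(237, 177, 39, 43) 1250.0
[([255.7, 183.9], 162), ([256.0, 201.9], 100)]
[255.7, 183.9] (array([ 0.4373, -0.3402,  0.0071]), np.float64(0.00980554842671739))
[256.0, 201.9] (array([ 0.4396, -0.3428,  0.0353]), np.float64(0.002241529893742492))
```

View pics/crop2.png

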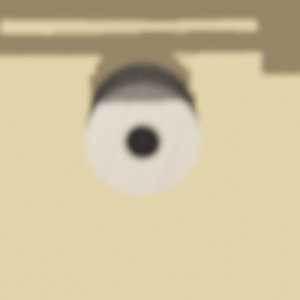

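The bore is central in the crop at (142,141), and the pulley's top triangulates at about 0.035 m. Next I descend and grip.

>>> drive_tool(steps=[0, 0, 0, -0.0008, 0.0006, 0.024, 0.7, 0, 0, 0, -0.0008, 0.0006, 0.024, 0.7, 0, 0, 0, -0.0008, 0.0006, 0.024, 0.7, 0, 0, 0, -0.0008, 0.0006, 0.024, 0.7, 0, 0, 0, -0.0008, 0.0006, 0.024, 0.7, 0, 0, 0, 0, 0, 0, 0.7, 0, 0, 0, 0, 0, 0, 0, 0, 0, 0, 0, 0, 0, 0, 0, 0, 0, 0, 0, 0, 0, 0, 0, 0, 0, 0, 0, 0])

```text
time_s: 2.53
tcp_pos: [0.4405, -0.3428, 0.0315]
ee_rot: [[-1.0, -0.001, 0.004], [-0.001, 1.0, -0.002], [-0.004, -0.002, -1.0]]
wrist_force: [-0.5, -0.1, 1.0]
gripper_width: 0.483
gripper_force: 0.0
```

>>> drive_tool(steps=[0, 0, 0, 0, 0, 0, 0, 0, 0, 0, 0, 0, 0, 0, 0, 0, 0, 0, 0, 0, 0, 0, 0, 0, 0, 0, 0, 0, 0, 0, 0, 0, 0, -0.02, 0, 0, 0, 0, 0, 0, -0.03, 0, 0, 0, 0, 0, 0, -0.035, 0, 0, 0, 0, 0, 0, -0.035, 0, 0, 0, 0, 0, 0, -0.035, 0, 0, 0, 0, 0, 0, -0.035, 0])

```text
time_s: 3.37
tcp_pos: [0.4386, -0.3416, 0.2211]
ee_rot: [[-1.0, -0.001, -0.0], [-0.001, 1.0, 0.001], [0.0, 0.001, -1.0]]
wrist_force: [0.0, -0.4, -0.6]
gripper_width: 0.405
gripper_force: 30.0
```

>>> drive_tool(steps=[0, 0, 0, -0.003, 0.04, -0.007, 0, 0, 0, 0, -0.003, 0.04, -0.007, 0, 0, 0, 0, -0.003, 0.04, -0.007, 0, 0, 0, 0, -0.003, 0.04, -0.007, 0, 0, 0, 0, -0.003, 0.04, -0.007, 0, 0, 0, 0, -0.003, 0.04, -0.007, 0, 0, 0, 0, -0.003, 0.04, -0.007, 0, 0, 0, 0, -0.003, 0.04, -0.007, 0, 0, 0, 0, -0.003, 0.04, -0.007, 0, 0, 0, 0, -0.003, 0.04, -0.007, 0])

```text
time_s: 4.2
tcp_pos: [0.468, 0.0598, 0.2899]
ee_rot: [[-1.0, -0.001, -0.0], [-0.001, 1.0, 0.0], [0.0, 0.0, -1.0]]
wrist_force: [0.6, -0.3, -0.5]
gripper_width: 0.402
gripper_force: 30.0
```

```bash
python3 - <<'E'
from h import *
p,im=snap("wrist","w3");print(r.sense()["tcp_pos"])
E
```

```text
[0.4703 0.0653 0.2913]
```

View pics/w3.png

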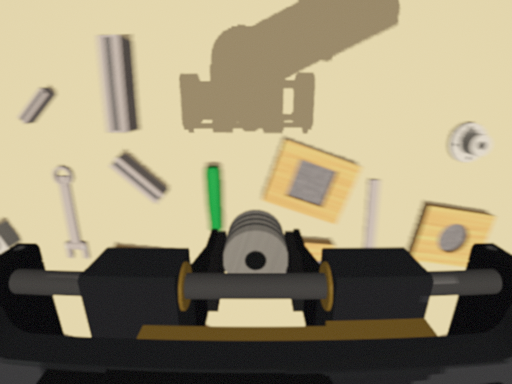

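>>> drive_tool(steps=[0, 0, 0, -0.01, 0.037, -0.004, 0, 0, 0, 0, -0.01, 0.037, -0.004, 0, 0, 0, 0, -0.01, 0.037, -0.004, 0, 0, 0, 0, -0.01, 0.037, -0.004, 0, 0, 0, 0, -0.01, 0.037, -0.004, 0, 0, 0, 0, -0.01, 0.037, -0.004, 0, 0, 0, 0, 0, 0, 0, 0, 0, 0, 0, 0, 0, 0, 0])

```text
time_s: 4.92
tcp_pos: [0.5285, 0.2817, 0.3121]
ee_rot: [[-1.0, -0.003, -0.002], [-0.003, 1.0, -0.001], [0.002, -0.001, -1.0]]
wrist_force: [-0.3, -1.1, -0.4]
gripper_width: 0.4
gripper_force: 30.0
```

```bash
python3 - <<'E'
from h import *
p,im=snap("wrist","w4");print(r.sense()["tcp_pos"])
E
```

```text
[0.5283 0.2804 0.3124]
```

View pics/w4.png

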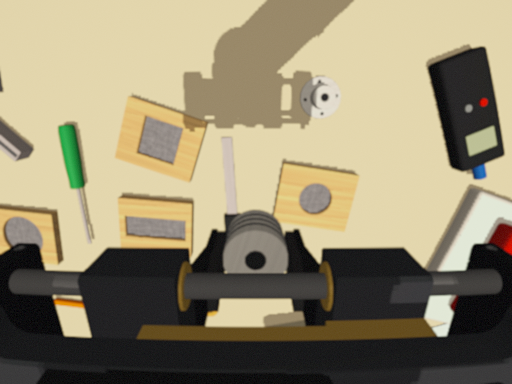

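w4 shows the flange bore (324,97), small round recess (315,198), square (160,139), slot (156,227) and part of the large round (22,235). In w3 the square is at (312,183), the small round at (453,237), the flange at (480,145) and the target bar at (140,176). The pulley is held upright between the fingers.

```bash
cat >> h.py <<'E'
def rec(p,im,uv,win=45,z=.014):
    "felt recess: grey blob -> centre px, and rect on plane z (centre,size,angle deg of long side / first side)"
    c=blob(im,uv,win,smax=70)
    hull=cv2.convexHull(c).reshape(-1,2).astype(float)
    m=cv2.moments(c);q=(m["m10"]/m["m00"],m["m01"]/m["m00"])
    w=np.array([plane(p,x,z)[:2] for x in hull]);rc=cv2.minAreaRect((w*1000).astype(np.float32))
    return np.array(q),plane(p,q,z),rc
E
python3 - <<'E'
from h import *
p3,i3=load("w3");p4,i4=load("w4")
print(cv2.cvtColor(i4,cv2.COLOR_BGR2HSV)[[139,139,227,198],[160,125,156,290]])
for n,a,b in(("small",(453,237),(315,198)),("sq",(312,183),(160,139)),("slot",None,(156,227))):
    o=rec(p4,i4,b);print(n,o)
    if a:
        o3=rec(p3,i3,a);print("  ",o3);print("  ",tri([ray(p3,o3[0]),ray(p4,o[0])]))
c=blob(i4,(324,97),30,smax=60);print(dark(i4,c,.5),plane(p4,(324,97),.034));
c3=blob(i3,(480,145),30,smax=60);print(dark(i3,c3,.5),plane(p3,(482,145),.034))
E
```

```text
[[ 13  24 146]
 [ 20 123 226]
 [ 11  24 150]
 [ 24  99 229]]
small (array([315.3162, 197.433 ]), array([0.5871, 0.3769, 0.014 ]), ((592.1491088867188, 380.9793701171875), (154.04049682617188, 152.1285400390625), 1.102173924446106))
   (array([451.9536, 237.3015]), array([0.5889, 0.3825, 0.014 ]), ((589.1246337890625, 381.81756591796875), (45.136478424072266, 43.203948974609375), 13.649792671203613))
   (array([0.5839, 0.3747, 0.0241]), np.float64(3.830137497005027e-05))
sq (array([159.7814, 139.5185]), array([0.4963, 0.137 , 0.014 ]), ((496.90875244140625, 136.883056640625), (55.46660614013672, 55.505428314208984), 71.00701904296875))
   (array([310.9145, 182.3519]), array([0.4967, 0.1425, 0.014 ]), ((497.56988525390625, 142.67999267578125), (52.495094299316406, 55.70228958129883), 71.27120208740234))
   (array([0.4946, 0.1404, 0.0239]), np.float64(0.000551642826208769))
slot (array([155.5656, 227.183 ]), array([0.64  , 0.1165, 0.014 ]), ((640.290283203125, 115.88697814941406), (96.33961486816406, 32.17203903198242), 85.40678405761719))
[([319.0, 81.5], 2), ([311.9, 97.6], 37), ([324.4, 96.8], 35), ([304.9, 99.1], 8)] [0.4348 0.3758 0.034 ]
[([466.9, 140.8], 73)] [0.4349 0.3832 0.034 ]
```

>>> drive_tool(steps=[0, 0, 0, -0.01, 0.0163, 0.025, 0, 0, 0, 0, -0.01, 0.0163, 0.025, 0, 0, 0, 0, -0.01, 0.0163, 0.025, 0, 0, 0, 0, -0.01, 0.0163, 0.025, 0, 0, 0, 0, -0.01, 0.0163, 0.025, 0, 0, 0, 0, -0.01, 0.0163, 0.025, 0, 0, 0, 0, 0, 0, 0, 0, 0, 0, 0, 0, 0, 0, 0, 0, 0, 0, 0, 0, 0, 0])

```text
time_s: 5.72
tcp_pos: [0.589, 0.3768, 0.1646]
ee_rot: [[-1.0, -0.0, 0.001], [-0.0, 1.0, -0.0], [-0.001, -0.0, -1.0]]
wrist_force: [-0.8, -0.1, 1.0]
gripper_width: 0.404
gripper_force: 30.0
```

```bash
python3 - <<'E'
from h import *
p,im=snap("wrist","w5");p4,i4=load("w4");print(r.sense()["tcp_pos"])
print(project(p,np.array([.588,.378,.014])))
cv2.imwrite("pics/crop5.png",cv2.resize(im[110:300,160:360],(400,380)))
E
```

```text
[0.5892 0.377  0.1656]
[256.782  186.0392]
```

View pics/crop5.png

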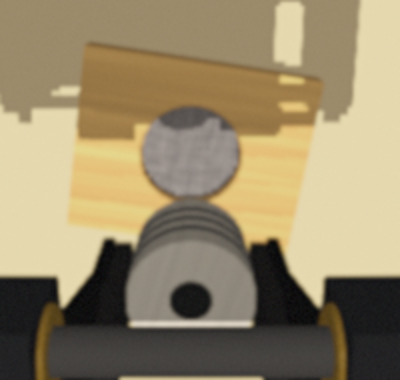

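The recess circle is centred at full-image pixel (255.7,186.5), within about 1 mm of the prediction, and the TCP is straight above it.

>>> drive_tool(steps=[0, 0, 0, 0, 0, 0.03, 0, 0, 0, 0, 0, 0, 0.03, 0, 0, 0, 0, 0, 0, 0.03, 0, 0, 0, 0, 0, 0, 0.02, 0, 0, 0, 0, 0, 0, 0.01, 0, 0, 0, 0, 0, 0, 0.003, 0, 0, 0, 0, 0, 0, 0, 0, 0, 0, 0, 0, 0, 0, 0])

```text
time_s: 6.43
tcp_pos: [0.5898, 0.3786, 0.043]
ee_rot: [[-1.0, -0.001, 0.003], [-0.001, 1.0, 0.003], [-0.003, 0.003, -1.0]]
wrist_force: [0.4, -0.9, -0.2]
gripper_width: 0.408
gripper_force: 30.0
```

```bash
python3 - <<'E'
from h import *
s=r.sense();print(s["tcp_pos"],s["wrist_force"])
p5,_=load("w5");p4,_=load("w4");print(tri([ray(p5,(255.7,186.5)),ray(p4,(315.3,197.4))]),plane(p5,(255.7,186.5),.014))
E
```

```text
[0.5898 0.3786 0.043 ] [ 0.3683 -0.9141 -0.1948]
(array([0.588 , 0.377 , 0.0132]), np.float64(0.0006808253596083054)) [0.5885 0.3769 0.014 ]
```

Down to near contact, then release and rise. The flange at (0.435, 0.376) is next.

>>> drive_tool(steps=[0, 0, 0, 0, 0, 0.001, 0, 0, 0, 0, 0, 0, 0, 0.6, 0, 0, 0, 0, 0, 0, 0.6, 0, 0, 0, 0, 0, 0, 0.6, 0, 0, 0, 0, 0, -0.02, 0.6, 0, 0, 0, 0, 0, -0.03, 0.6, 0, 0, 0, 0, 0, -0.03, 0.6, 0, 0, 0, 0.02, 0, -0.025, 0.7, 0, 0, 0, 0.03, 0, 0, 0.7, 0, 0, 0, 0.03, 0, 0, 0.7])

```text
time_s: 7.27
tcp_pos: [0.5092, 0.3785, 0.147]
ee_rot: [[-1.0, 0.0, 0.004], [0.0, 1.0, 0.004], [-0.004, 0.004, -1.0]]
wrist_force: [-1.3, 1.0, -0.8]
gripper_width: 0.684
gripper_force: 0.0
```

>>> drive_tool(steps=[0, 0, 0, 0.025, 0, 0, 0.7, 0, 0, 0, 0.025, 0, 0, 0.7, 0, 0, 0, 0.024, -0.002, 0, 0.7, 0, 0, 0, 0, 0, 0, 0.7, 0, 0, 0, 0, 0, 0, 0.7])

```text
time_s: 7.68
tcp_pos: [0.434, 0.3761, 0.1455]
ee_rot: [[-1.0, -0.003, 0.001], [-0.003, 1.0, 0.001], [-0.001, 0.001, -1.0]]
wrist_force: [0.0, 0.4, -0.2]
gripper_width: 0.698
gripper_force: 0.0
```

```bash
python3 - <<'E'
from h import *
p,im=snap("wrist","w6");p4,_=load("w4");print(r.sense()["tcp_pos"])
uv=project(p,np.array([.435,.376,.034]));print(uv)
c=blob(im,uv,70,smax=60);print(cv2.boundingRect(c),cv2.contourArea(c));d=dark(im,c,.5);print(d)
for q,n in d:
    if n>25: print(q,tri([ray(p,q),ray(p4,(324.4,96.8))]),plane(p,q,.034))
E
```

```text
[0.4349 0.3762 0.1453]
[255.4517 199.793 ]
(226, 162, 61, 59) 2755.0
[([252.9, 170.5], 15), ([255.2, 182.1], 141), ([278.8, 189.0], 4), ([233.5, 194.5], 4), ([256.0, 200.2], 85)]
[255.2, 182.1] (array([ 0.4307,  0.3798, -0.0002]), np.float64(0.005108285467406811)) [0.4182 0.3757 0.034 ]
[256.0, 200.2] (array([0.4347, 0.3762, 0.0355]), np.float64(0.00031589256315374945)) [0.4354 0.3765 0.034 ]
```

View pics/w6.png

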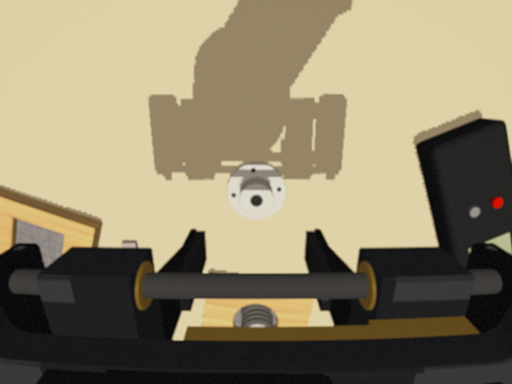

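The flange's bore is at (256,200), triangulated at (0.435, 0.376, 0.035). The pulley stands in its recess at (256,320).

>>> drive_tool(steps=[0, 0, 0, 0, 0, 0.03, 0.7, 0, 0, 0, 0, 0, 0.03, 0.7, 0, 0, 0, 0, 0, 0.03, 0.7, 0, 0, 0, 0, 0, 0.0145, 0.7, 0, 0, 0, 0, 0, 0.0095, 0.7, 0, 0, 0, 0, 0, 0, 0, 0, 0, 0, 0, 0, 0, 0, 0, 0, 0, 0, 0, 0, 0, 0, 0, 0, 0, 0, 0, 0, 0, 0, 0, 0, 0, 0, 0])

```text
time_s: 8.57
tcp_pos: [0.4352, 0.3763, 0.0317]
ee_rot: [[-1.0, -0.001, 0.001], [-0.001, 1.0, 0.002], [-0.001, 0.002, -1.0]]
wrist_force: [0.1, 0.9, -1.3]
gripper_width: 0.406
gripper_force: 0.0
```

>>> drive_tool(steps=[0, 0, 0, 0, 0, 0, 0, 0, 0, 0, 0, 0, 0, 0, 0, 0, 0, 0, 0, 0, 0])

```text
time_s: 8.82
tcp_pos: [0.435, 0.3763, 0.0316]
ee_rot: [[-1.0, -0.001, 0.001], [-0.001, 1.0, 0.001], [-0.001, 0.001, -1.0]]
wrist_force: [-0.5, -0.5, 5.5]
gripper_width: 0.348
gripper_force: 30.2
```

>>> drive_tool(steps=[0, 0, 0, 0, 0, -0.02, 0, 0, 0, 0, 0, 0, -0.03, 0, 0, 0, 0, 0, 0, -0.03, 0, 0, 0, 0, 0, 0, -0.03, 0, 0, 0, 0, 0, 0, -0.03, 0, 0, 0, 0, 0, -0.02, -0.03, 0, 0, 0, 0, -0.015, -0.034, 0, 0, 0, 0, 0, -0.015, -0.034, 0, 0, 0, 0, 0, -0.015, -0.034, 0, 0, 0, 0, 0, -0.015, -0.034, 0, 0])

```text
time_s: 9.65
tcp_pos: [0.4945, 0.2181, 0.2004]
ee_rot: [[-1.0, -0.002, -0.001], [-0.002, 1.0, -0.0], [0.001, -0.0, -1.0]]
wrist_force: [-0.1, 0.1, -1.2]
gripper_width: 0.349
gripper_force: 30.2
```

>>> drive_tool(steps=[0, 0, 0, -0.015, -0.034, 0, 0, 0, 0, 0, -0.015, -0.034, 0, 0, 0, 0, 0, -0.015, -0.034, 0, 0, 0, 0, 0, -0.015, -0.034, 0, 0, 0, 0, 0, -0.015, -0.034, 0, 0, 0, 0, 0, -0.015, -0.034, 0, 0, 0, 0, 0, -0.015, -0.034, 0, 0, 0, 0, 0, -0.015, -0.034, 0, 0, 0, 0, 0, -0.015, -0.034, 0, 0, 0, 0, 0, 0, 0, 0, 0])

```text
time_s: 10.48
tcp_pos: [0.6312, -0.0915, 0.1991]
ee_rot: [[-1.0, 0.005, -0.001], [0.005, 1.0, -0.001], [0.001, -0.001, -1.0]]
wrist_force: [0.5, 1.3, -1.9]
gripper_width: 0.351
gripper_force: 30.2
```

>>> drive_tool(steps=[0, 0, 0, -0.016, -0.02, 0, 0, 0, 0, 0, -0.016, -0.02, 0, 0, 0, 0, 0, 0, 0, 0, 0, 0, 0, 0, 0, 0, 0, 0])

```text
time_s: 10.82
tcp_pos: [0.6617, -0.1268, 0.1989]
ee_rot: [[-1.0, 0.001, -0.003], [0.001, 1.0, 0.001], [0.003, 0.001, -1.0]]
wrist_force: [0.3, 0.2, -0.9]
gripper_width: 0.349
gripper_force: 30.2
```

```bash
python3 - <<'E'
from h import *
p,im=snap("wrist","w7");print(r.sense()["tcp_pos"])
uv=project(p,np.array([.662,-.126,.014]));print(uv)
b=rec(p,im,uv,70);print(b)
E
```

```text
[ 0.6613 -0.126   0.1993]
[256.12   179.4642]
(array([254.2151, 204.9198]), array([ 0.6932, -0.1283,  0.014 ]), ((687.6348266601562, -126.06962585449219), (175.76426696777344, 128.6651153564453), 89.9948959350586))
```

View pics/w7.png

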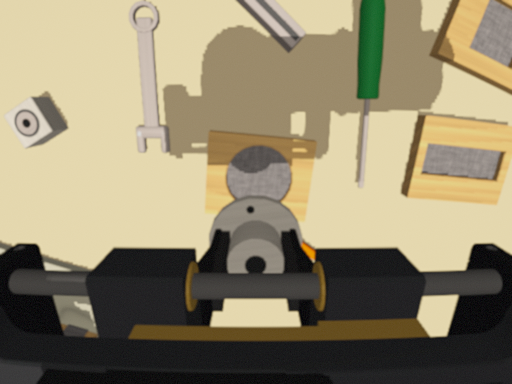

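The recess spans columns 226–292 with its top at row 146, so it is centred near (259,179), 3 px to +y of my estimate. The flange hangs level. I'll fit the arc for the centre.

```bash
python3 - <<'E'
from h import *
from scipy.optimize import least_squares
p,im=load("w7")
h=cv2.cvtColor(im,cv2.COLOR_BGR2HSV);m=(h[...,1]<70)
pts=[]
for v in range(152,190,2):
    r_=np.where(m[v,215:305])[0]+215
    pts+= [(r_.min()-.5,v),(r_.max()+.5,v)]
w=np.array([plane(p,q,.015)[:2] for q in pts])
f=least_squares(lambda c:np.hypot(*(w-c[:2]).T)-c[2],[.66,-.126,.038],loss="soft_l1",f_scale=.001);print(f.x)
s,b=r.camera_params("scene"),r.camera_params("side");print(r.sense()["tcp_pos"])
c=f.x[:2];
print(plane(p,(259,179),.018),tri([ray(p,(259,179)),ray(s,(293,253)),ray(b,(316,222.5))]))
E
```

```text
[ 0.6594 -0.1234  0.0369]
[ 0.6613 -0.126   0.1993]
[ 0.6604 -0.1227  0.018 ] (array([ 0.6635, -0.1231,  0.0111]), np.float64(0.0018787725892189288))
```

>>> drive_tool(steps=[0, 0, 0, 0.001, 0.003, 0.03, 0, 0, 0, 0, 0, 0, 0.035, 0, 0, 0, 0, 0, 0, 0.035, 0, 0, 0, 0, 0, 0, 0.03, 0, 0, 0, 0, 0, 0, 0.015, 0, 0, 0, 0, 0, 0, 0.009, 0, 0, 0, 0, 0, 0, 0, 0, 0, 0, 0, 0, 0, 0, 0])

```text
time_s: 11.53
tcp_pos: [0.6614, -0.1225, 0.0473]
ee_rot: [[-1.0, -0.002, 0.001], [-0.002, 1.0, -0.0], [-0.001, -0.0, -1.0]]
wrist_force: [0.4, -0.4, -0.0]
gripper_width: 0.354
gripper_force: 30.2
```

>>> drive_tool(steps=[0, 0, 0, 0, 0, 0.005, 0, 0, 0, 0, 0, 0, 0, 0, 0, 0, 0, 0, 0, 0, 0.6, 0, 0, 0, 0, 0, 0, 0.6, 0, 0, 0, 0, 0, 0, 0.6, 0, 0, 0, 0, 0, -0.02, 0.6, 0, 0, 0, 0, 0, -0.03, 0.6, 0, 0, 0, 0, 0, -0.03, 0.6, 0, 0, 0, 0, 0, -0.03, 0.6, 0, 0, 0, 0, 0, -0.02, 0.6])

```text
time_s: 12.37
tcp_pos: [0.6623, -0.1234, 0.1758]
ee_rot: [[-1.0, -0.001, 0.005], [-0.001, 1.0, -0.001], [-0.005, -0.001, -1.0]]
wrist_force: [1.4, -1.3, -0.3]
gripper_width: 0.594
gripper_force: 0.0
```

>>> drive_tool(steps=[0, 0, 0, 0.034, 0, 0, 0.6, 0, 0, 0, 0.034, 0, 0, 0.6, 0, 0, 0, 0.034, 0, 0, 0.6, 0, 0, 0, 0.034, 0, 0, 0.6, 0, 0, 0, 0.034, 0, 0, 0.6, 0, 0, 0, 0, 0, 0, 0.6, 0, 0, 0, 0, 0, 0, 0.6])

```text
time_s: 12.95
tcp_pos: [0.4899, -0.1234, 0.1727]
ee_rot: [[-1.0, -0.001, 0.002], [-0.001, 1.0, -0.0], [-0.002, -0.0, -1.0]]
wrist_force: [0.6, 0.5, 0.7]
gripper_width: 0.601
gripper_force: 0.0
```

```bash
python3 - <<'E'
from h import *
p,im=snap("wrist","w8");print(r.sense()["tcp_pos"],r.sense()["joints"],r.sense()["wrist_force"])
uv=project(p,np.array([.492,-.119,.032]));print(uv)
c=blob(im,uv,70,smax=60,vmin=100);print(cv2.minAreaRect(c),cv2.contourArea(c))
w=np.array([plane(p,q,.032)[:2]*1000 for q in c.reshape(-1,2)],np.float32);print(cv2.minAreaRect(w))
print(dark(im,c,.6))
E
```

```text
[ 0.4915 -0.1234  0.1728] [  4.3068  14.2249 -21.7882   0.0329 -53.8231 -94.2636] [ 0.4935  0.5666 -0.3145]
[259.9639 191.5448]
((263.4588317871094, 188.96473693847656), (85.68753051757812, 23.428489685058594), 40.60129928588867) 1703.0
((490.76007080078125, -114.32189178466797), (89.9496078491211, 23.733488082885742), 48.0324821472168)
[([256.7, 182.7], 363), ([242.5, 159.5], 2)]
```

View pics/w8.png

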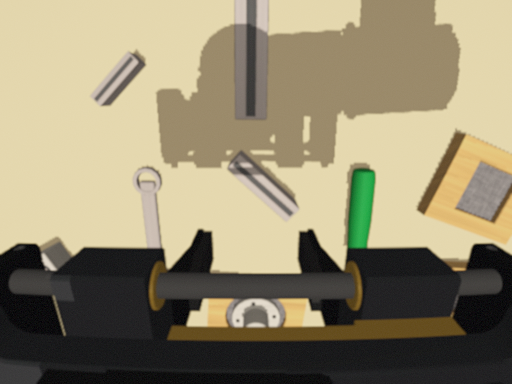

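w8: the flange sits level in the large recess at (256,312). The target bar is at (263,187), clearly between the long one (251,55) and the small one (118,79) in size. I'll measure its top face precisely.

```bash
python3 - <<'E'
from h import *
p,im=load("w8");p3,i3=load("w3")
def top(p,im,uv,win=60):
    c=blob(im,uv,win,smax=60);g=cv2.cvtColor(im,cv2.COLOR_BGR2GRAY)
    m=np.zeros_like(g);cv2.drawContours(m,[c],-1,255,-1)
    t,_=cv2.threshold(g[m>0].reshape(-1,1),0,255,cv2.THRESH_OTSU)
    k=((g>t)&(m>0)).astype(np.uint8)
    n,l,s,_=cv2.connectedComponentsWithStats(k)
    P=np.vstack([np.argwhere(l==i)[:,::-1] for i in range(1,n) if s[i,4]>40]).astype(float)
    w=np.array([plane(p,q,.032)[:2]*1000 for q in P],np.float32)
    return t,cv2.minAreaRect(P.astype(np.float32)),cv2.minAreaRect(w)
a=top(p,im,(263,188));b=top(p3,i3,(140,176),40);print(a);print(b)
print(tri([ray(p,a[1][0]),ray(p3,b[1][0])]))
E
```

```text
(150.0, ((265.5155944824219, 192.24903869628906), (78.5565414428711, 22.009944915771484), 41.423667907714844), ((493.6943359375, -112.11149597167969), (82.71080780029297, 22.421358108520508), 48.11014175415039))
(147.0, ((135.03713989257812, 181.62127685546875), (68.3896713256836, 17.801015853881836), 39.289405822753906), ((491.5863037109375, -112.63058471679688), (95.29838562011719, 28.130903244018555), 47.714149475097656))
(array([ 0.492 , -0.1133,  0.0314]), np.float64(0.0008465384590105235))
```

>>> drive_tool(steps=[0, 0, 0, -0.002, 0.0115, 0.02, 0.6, 0, 0, -0.12, 0, 0, 0, 0.6, 0, 0, -0.12, 0, 0, 0, 0.6, 0, 0, -0.12, 0, 0, 0, 0.6, 0, 0, -0.12, 0, 0, 0, 0.6, 0, 0, -0.12, 0, 0, 0, 0.6, 0, 0, -0.12, 0, 0, 0, 0.6, 0, 0, -0.12, 0, 0, 0, 0.6, 0, 0, 0, 0, 0, 0, 0.6, 0, 0, 0, 0, 0, 0, 0.6])

```text
time_s: 13.83
tcp_pos: [0.4943, -0.1117, 0.1516]
ee_rot: [[-0.669, -0.743, 0.001], [-0.743, 0.669, -0.0], [-0.0, -0.001, -1.0]]
wrist_force: [0.5, 0.2, -1.0]
gripper_width: 0.596
gripper_force: 0.0
```

```bash
python3 - <<'E'
from h import *
p,im=snap("wrist","w9");s=r.sense();print(s["tcp_pos"],s["ee_rot"])
uv=project(p,np.array([.4935,-.112,.032]));print(uv)
c=blob(im,uv,60,smax=60);g=cv2.cvtColor(im,cv2.COLOR_BGR2GRAY)
cr=im[130:290,180:340];cv2.imwrite("pics/crop9.png",cv2.resize(cr,(480,480)))
E
```

```text
[ 0.494  -0.1117  0.1515] [[-0.669  -0.7433  0.0004]
 [-0.7433  0.669  -0.0001]
 [-0.0002 -0.0004 -1.    ]]
[255.0108 195.3293]
```

View pics/crop9.png

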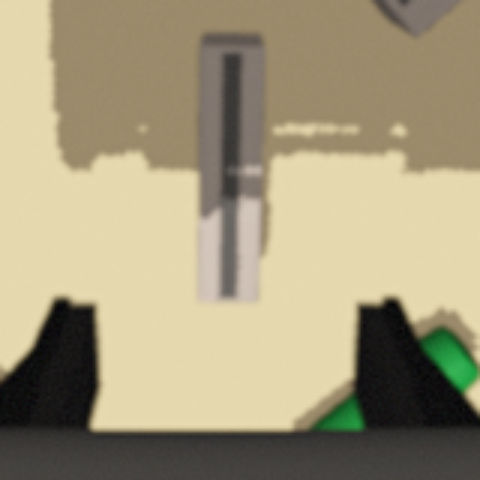

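```bash
python3 - <<'E'
from h import *
p,im=load("w9")
R=r.sense()["ee_rot"];t=r.sense()["tcp_pos"]
for a in((257.5,145.5),(256.5,230)): print(plane(p,a,.032), R.T@(plane(p,a,.032)-t))
E
```

```text
[ 0.4605 -0.1454  0.032 ] [0.0475 0.0024 0.1195]
[ 0.5163 -0.0845  0.032 ] [-0.0351  0.0017  0.1195]
```

The bar runs straight up the crop, with its ends at rows 145 and 230. Its centre is +6 mm along tool x and +2 mm along tool y.

>>> drive_tool(steps=[0, 0, 0, 0.006, 0.002, 0.03, 0.6, 0, 0, 0, 0, 0, 0.03, 0.6, 0, 0, 0, 0, 0, 0.03, 0.6, 0, 0, 0, 0, 0, 0.02, 0.6, 0, 0, 0, 0, 0, 0.01, 0.6, 0, 0, 0, 0, 0, 0, 0, 0, 0, 0, 0, 0, 0, 0, 0, 0, 0, 0, 0, 0, 0, 0, 0, 0, 0, 0, 0, 0, 0, 0, 0, 0, 0, 0, 0])

```text
time_s: 14.72
tcp_pos: [0.4884, -0.1148, 0.0326]
ee_rot: [[-0.667, -0.745, 0.002], [-0.745, 0.667, 0.0], [-0.002, -0.002, -1.0]]
wrist_force: [-0.2, -0.4, -0.7]
gripper_width: 0.306
gripper_force: 0.0
```

>>> drive_tool(steps=[0, 0, 0, 0, 0, 0, 0, 0, 0, 0, 0, 0, 0, 0, 0, 0, 0, 0, 0, 0, 0, 0, 0, 0, 0, 0, 0, 0])

```text
time_s: 15.05
tcp_pos: [0.4888, -0.1149, 0.0326]
ee_rot: [[-0.666, -0.746, 0.003], [-0.746, 0.666, -0.0], [-0.002, -0.002, -1.0]]
wrist_force: [0.8, -0.3, 7.0]
gripper_width: 0.224
gripper_force: 30.0
```

>>> drive_tool(steps=[0, 0, 0, 0, 0, -0.02, 0, 0, 0, 0, 0, 0, -0.035, 0, 0, 0, 0, 0, 0, -0.035, 0, 0, 0, 0, 0, 0, -0.035, 0, 0, 0, -0.108, 0, 0, -0.035, 0, 0, 0, -0.108, 0, 0, 0, 0, 0, 0, -0.108, 0, 0, 0, 0, 0, 0, -0.108, 0, 0, 0, 0, 0, 0, -0.108, 0, 0, 0, 0, 0, 0, -0.108, 0, 0, 0, 0])

```text
time_s: 15.88
tcp_pos: [0.4857, -0.1145, 0.1899]
ee_rot: [[-0.078, -0.997, -0.004], [-0.997, 0.078, 0.001], [-0.001, 0.004, -1.0]]
wrist_force: [-0.7, 0.3, -4.4]
gripper_width: 0.226
gripper_force: 29.9
```

>>> drive_tool(steps=[0, 0, 0, -0.0345, -0.019, 0, 0, 0, 0, 0, -0.0345, -0.019, 0, 0, 0, 0, 0, -0.0345, -0.019, 0, 0, 0, 0, 0, -0.0345, -0.019, 0, 0, 0, 0, 0, -0.0345, -0.019, 0, 0, 0, 0, 0, -0.0345, -0.019, 0, 0, 0, 0, 0, -0.0345, -0.019, 0, 0, 0, 0, 0, 0, 0, 0, 0, 0, 0, 0, 0, 0, 0, 0])

```text
time_s: 16.63
tcp_pos: [0.6389, 0.1167, 0.1882]
ee_rot: [[-0.08, -0.997, -0.006], [-0.997, 0.08, -0.001], [0.001, 0.006, -1.0]]
wrist_force: [-0.1, 0.2, -4.2]
gripper_width: 0.225
gripper_force: 30.0
```

```bash
python3 - <<'E'
from h import *
p,im=snap("wrist","w10");s=r.sense();print(s["tcp_pos"],s["ee_rot"],s["joints"])
print(project(p,np.array([.641,.115,.014])))
E
```

```text
[0.6383 0.1153 0.1888] [[-0.0814 -0.9967 -0.0059]
 [-0.9967  0.0814 -0.0012]
 [ 0.0017  0.0058 -1.    ]] [ 24.4695  26.6596   0.0375  -0.0888 -63.7153 -29.1015]
[251.1229 179.5983]
```

View pics/w10.png

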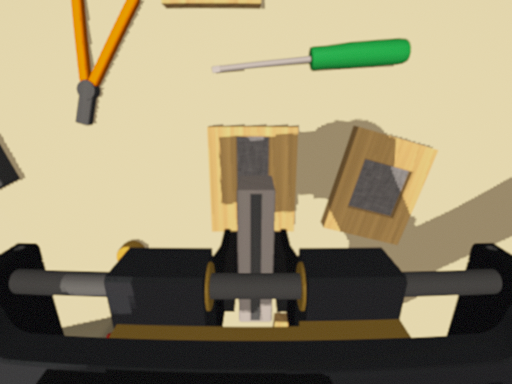

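The held bar lies over the slot tray with axes matching to about 1°. The slot's far end shows at columns 236–270, rows 137–177. The board's edges are at columns 208–298 and rows 126–231.

```bash
python3 - <<'E'
from h import *
p,im=load("w10");s=r.sense();R=s["ee_rot"];t=s["tcp_pos"]
h=cv2.cvtColor(im,cv2.COLOR_BGR2HSV)
for v in(142,150,158,166,174):
    x=np.where(h[v,215:290,1]<75)[0]+215
    e=[R.T@(plane(p,(q,v),z)-t) for q,z in((x.min()-.5,.018),(x.max()+.5,.014))];print(v,x.min(),x.max(),e[0][:2],e[1][:2])
x=np.where(h[125:180,253,1]<75)[0]+125;print("far end",x.min(),[(R.T@(plane(p,(253,x.min()-.5),z)-t))[:2] for z in(.01,.018)])
for q in((208.5,126),(298,126),(213,231),(297,231)): print(q,(R.T@(plane(p,q,.018)-t))[:2])
E
```

```text
142 237 267 [ 0.0423 -0.0192] [0.0418 0.014 ]
150 237 267 [ 0.0337 -0.0193] [0.0331 0.0141]
158 237 267 [ 0.025  -0.0195] [0.0243 0.0143]
166 238 267 [ 0.0162 -0.0185] [0.0154 0.0144]
174 238 267 [ 0.0072 -0.0187] [0.0063 0.0145]
far end 137 [array([ 0.0472, -0.0017]), array([ 0.0481, -0.0016])]
(208.5, 126) [ 0.0591 -0.0484]
(298, 126) [0.0592 0.0458]
(213, 231) [-0.0613 -0.0485]
(297, 231) [-0.0614  0.0501]
```

>>> drive_tool(steps=[0, 0, 0, -0.0015, -0.001, 0.03, 0, 0, 0, 0, 0, 0, 0.035, 0, 0, 0, 0, 0, 0, 0.035, 0, 0, 0, 0, 0, 0, 0.025, 0, 0, 0, 0, 0, 0, 0.012, 0, 0, 0, 0, 0, 0, 0.005, 0, 0, 0, 0, 0, 0, 0, 0, 0, 0, 0, 0, 0, 0, 0])

```text
time_s: 17.35
tcp_pos: [0.6421, 0.1162, 0.0512]
ee_rot: [[-0.082, -0.997, 0.003], [-0.997, 0.082, 0.001], [-0.001, -0.003, -1.0]]
wrist_force: [0.2, -0.3, -3.7]
gripper_width: 0.227
gripper_force: 30.0
```

>>> drive_tool(steps=[0, 0, 0, 0, 0.001, 0.004, 0, 0, 0, 0, 0, 0, 0.003, 0, 0, 0, 0, 0, 0, 0, 0, 0, 0, 0, 0, 0, 0, 0])

```text
time_s: 17.68
tcp_pos: [0.6401, 0.1165, 0.043]
ee_rot: [[-0.082, -0.997, 0.001], [-0.997, 0.082, 0.0], [-0.0, -0.001, -1.0]]
wrist_force: [0.3, 0.6, -3.6]
gripper_width: 0.227
gripper_force: 30.0
```

>>> drive_tool(steps=[0, 0, 0, 0, 0, 0.001, 0, 0, 0, 0, 0, 0, 0, 0, 0, 0, 0, 0, 0, 0, 0.5, 0, 0, 0, 0, 0, 0, 0.5, 0, 0, 0, 0, 0, 0, 0.5, 0, 0, 0, 0, 0, -0.02, 0.5, 0, 0, 0, 0, 0, -0.035, 0.5, 0, 0, 0, 0, 0, -0.035, 0.5, 0, 0, 0, 0, 0, -0.035, 0.7, 0, 0, 0, 0, 0, -0.025, 0.7])

```text
time_s: 18.52
tcp_pos: [0.6413, 0.1166, 0.1957]
ee_rot: [[-0.081, -0.997, 0.005], [-0.997, 0.081, 0.001], [-0.001, -0.005, -1.0]]
wrist_force: [1.2, -0.1, 0.4]
gripper_width: 0.576
gripper_force: 0.0
```

```bash
python3 - <<'E'
from h import *
p,im=snap("wrist","w11")
p,im=snap("scene","s11");p,im2=snap("side","d11")
print(r.sense()["tcp_pos"])
E
```

```text
[0.6415 0.117  0.1949]
```

>>> drive_tool(steps=[0, 0, 0.1237, 0, 0, 0, 0.7, 0, 0, 0.1237, 0, 0, 0, 0.7, 0, 0, 0.1237, 0, 0, 0, 0.7, 0, 0, 0.1237, 0, 0, 0, 0.7, 0, 0, 0.1237, 0, 0, 0, 0.7, 0, 0, 0.1237, 0, 0, 0, 0.7, 0, 0, 0.1237, 0, 0, 0, 0.7, 0, 0, 0.1237, 0, 0, 0, 0.7, 0, 0, 0, 0.0226, -0.034, 0, 0.7, 0, 0, 0, 0.0226, -0.034, 0, 0.7])

```text
time_s: 19.5
tcp_pos: [0.6323, 0.0359, 0.1894]
ee_rot: [[-0.876, -0.482, -0.003], [-0.482, 0.876, -0.001], [0.003, 0.001, -1.0]]
wrist_force: [0.6, -0.5, -0.5]
gripper_width: 0.701
gripper_force: 0.0
```

>>> drive_tool(steps=[0, 0, 0, 0.0226, -0.034, 0, 0.7, 0, 0, 0, 0.0226, -0.034, 0, 0.7, 0, 0, 0, 0.0226, -0.034, 0, 0.7, 0, 0, 0, 0.0226, -0.034, 0, 0.7, 0, 0, 0, 0.0226, -0.034, 0, 0.7, 0, 0, 0, 0.0226, -0.034, 0, 0.7, 0, 0, 0, 0.0226, -0.034, 0, 0.7, 0, 0, 0, 0.0226, -0.034, 0, 0.7, 0, 0, 0, 0.0226, -0.034, 0, 0.7, 0, 0, 0, 0.0226, -0.034, 0, 0.7])

```text
time_s: 20.33
tcp_pos: [0.5962, -0.3733, 0.1896]
ee_rot: [[-0.878, -0.479, -0.003], [-0.479, 0.878, 0.001], [0.002, 0.002, -1.0]]
wrist_force: [0.9, 0.6, -0.5]
gripper_width: 0.696
gripper_force: 0.0
```

>>> drive_tool(steps=[0, 0, 0, 0, 0, 0, 0.7, 0, 0, 0, 0, 0, 0, 0.7])

```text
time_s: 20.5
tcp_pos: [0.5957, -0.3737, 0.1888]
ee_rot: [[-0.88, -0.475, -0.003], [-0.475, 0.88, 0.002], [0.002, 0.003, -1.0]]
wrist_force: [-0.6, 0.1, -0.5]
gripper_width: 0.703
gripper_force: 0.0
```

```bash
python3 - <<'E'
from h import *
p,im=snap("wrist","w12");s=r.sense();R,t=s["ee_rot"],s["tcp_pos"];print(t,R)
uv=project(p,np.array([.597,-.372,.032]));print(uv)
g=cv2.cvtColor(im,cv2.COLOR_BGR2GRAY)
c=blob(im,uv,50,smax=60)
m=np.zeros_like(g);cv2.drawContours(m,[c],-1,255,-1)
th,_=cv2.threshold(g[m>0].reshape(-1,1),0,255,cv2.THRESH_OTSU)
k=cv2.morphologyEx(((g>th)&(m>0)).astype(np.uint8),cv2.MORPH_OPEN,np.ones((3,3)))
cc=max(cv2.findContours(k,cv2.RETR_EXTERNAL,cv2.CHAIN_APPROX_NONE)[0],key=cv2.contourArea).reshape(-1,2)
w=np.array([(R.T@(plane(p,q,.032)-t))[:2]*1000 for q in cc],np.float32);print(th,cv2.minAreaRect(w),cv2.minAreaRect(cc))
p1,_=load("w1");print(dark(im,c,.6),tri([ray(p,cv2.minAreaRect(cc)[0]),ray(p1,(289,250.7))]))
u,v=uv.astype(int);a=cv2.resize(im[v-60:v+60,u-60:u+60],(360,360))
w11=cv2.imread("pics/w11.png");b=cv2.resize(w11[90:290,160:360],(360,360))
cv2.imwrite("pics/crop12.png",np.hstack([a,b]))
E
```

```text
[ 0.5962 -0.3721  0.1893] [[-0.879  -0.4768 -0.003 ]
 [-0.4768  0.879   0.0016]
 [ 0.0018  0.0029 -1.    ]]
[255.3149 187.6096]
166.0 ((-0.6515445709228516, -1.5739879608154297), (35.549560546875, 44.33951950073242), 0.1273835152387619) ((254.5, 187.0), (32.0, 41.0), 90.0)
[([256.7, 162.1], 95), ([256.2, 171.9], 65), ([243.0, 179.5], 2), ([254.9, 183.3], 51), ([243.0, 186.5], 2), ([267.0, 186.0], 1), ([244.0, 189.0], 1), ([265.0, 190.0], 3), ([248.0, 193.0], 1)] (array([ 0.5969, -0.3722,  0.0318]), np.float64(0.0008005337207280984))
```

View pics/crop12.png

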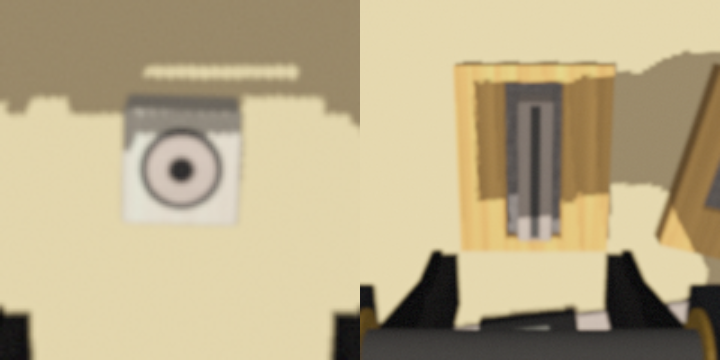

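Left crop: the block's bearing centre is at full-image pixel (255.1,183.5), sides square to the fingers. Right crop: the bar lies in the slot. I'll check numerically that it is centred.

```bash
python3 - <<'E'
from h import *
p,_=load("w12");s=r.sense();R,t=s["ee_rot"],s["tcp_pos"];p1,_=load("w1")
q=(255.1,183.5);print(t,(R.T@(plane(p,q,.032)-t))[:2],tri([ray(p,q),ray(p1,(289,250.7))]))
p,_=load("w11")
f=lambda x,y:(160+x/1.8,90+y/1.8)
for n,x,y,z in(("bar far",536,103,.042),("bar near",536,240,.042),("rec far",536,83,.010),("rec near",536,236,.018),("bar L",517,170,.042),("bar R",555,170,.042),("rec L",506,170,.014),("rec R",562,170,.014)): print(n,plane(p,f(x-360,y),z))
E
```

```text
[ 0.5962 -0.3721  0.1893] [ 0.0035 -0.0009] (array([ 0.5903, -0.3745,  0.0439]), np.float64(0.0014448204567514972))
bar far [0.6349 0.0766 0.042 ]
bar near [0.6415 0.16   0.042 ]
rec far [0.6342 0.069  0.01  ]
rec near [0.6419 0.1675 0.018 ]
bar L [0.6491 0.1148 0.042 ]
bar R [0.6269 0.1166 0.042 ]
rec L [0.6576 0.122  0.014 ]
rec R [0.6219 0.1249 0.014 ]
```

The bar is centred in its slot within about 1.5 mm, at the right height. Next I grip the block.

>>> drive_tool(steps=[0, 0, 0, 0.003, -0.001, 0.03, 0.7, 0, 0, 0, 0, 0, 0.035, 0.7, 0, 0, 0, 0, 0, 0.035, 0.7, 0, 0, 0, 0, 0, 0.035, 0.7, 0, 0, 0, 0, 0, 0.0145, 0.7, 0, 0, 0, 0, 0, 0.009, 0.7, 0, 0, 0, 0, 0, 0, 0.7, 0, 0, 0, 0, 0, 0, 0, 0, 0, 0, 0, 0, 0, 0, 0, 0, 0, 0, 0, 0, 0])

```text
time_s: 21.38
tcp_pos: [0.5964, -0.3741, 0.0353]
ee_rot: [[-0.878, -0.479, 0.004], [-0.479, 0.878, -0.001], [-0.002, -0.003, -1.0]]
wrist_force: [0.2, -0.7, -0.4]
gripper_width: 0.555
gripper_force: 0.0
```

>>> drive_tool(steps=[0, 0, 0, 0, 0, 0, 0, 0, 0, 0, 0, 0, 0, 0, 0, 0, 0, 0, 0, 0, 0])

```text
time_s: 21.63
tcp_pos: [0.5959, -0.3741, 0.0349]
ee_rot: [[-0.878, -0.479, 0.002], [-0.479, 0.878, -0.001], [-0.002, -0.002, -1.0]]
wrist_force: [0.2, 1.3, 5.8]
gripper_width: 0.479
gripper_force: 29.8
```

>>> drive_tool(steps=[0, 0, 0, 0, 0, -0.02, 0, 0, 0, 0, 0, 0, -0.035, 0, 0, 0, 0, 0, 0, -0.035, 0, 0, 0, 0, 0, 0, -0.035, 0, 0, 0, -0.1235, 0, 0, -0.035, 0, 0, 0, -0.1235, 0, 0, 0, 0, 0, 0, -0.1235, 0, 0, 0, 0, 0, 0, -0.1235, 0, 0, 0, 0, 0, 0, -0.1235, 0, 0, 0, 0, 0, 0, -0.1235, 0, 0, 0, 0])

```text
time_s: 22.47
tcp_pos: [0.5945, -0.3738, 0.1923]
ee_rot: [[-0.319, -0.948, -0.001], [-0.948, 0.319, 0.001], [-0.001, 0.001, -1.0]]
wrist_force: [0.1, 0.4, -0.9]
gripper_width: 0.478
gripper_force: 29.8
```

>>> drive_tool(steps=[0, 0, 0, -0.0348, 0.0197, 0, 0, 0, 0, 0, -0.0348, 0.0197, 0, 0, 0, 0, 0, -0.0348, 0.0197, 0, 0, 0, 0, 0, -0.0348, 0.0197, 0, 0, 0, 0, 0, -0.0348, 0.0197, 0, 0, 0, 0, 0, -0.0348, 0.0197, 0, 0, 0, 0, 0, -0.0348, 0.0197, 0, 0, 0, 0, 0, -0.0348, 0.0197, 0, 0, 0, 0, 0, -0.0348, 0.0197, 0, 0, 0, 0, 0, -0.0348, 0.0197, 0, 0])

```text
time_s: 23.3
tcp_pos: [0.5206, 0.0207, 0.1928]
ee_rot: [[-0.325, -0.946, -0.0], [-0.946, 0.325, 0.0], [-0.0, 0.0, -1.0]]
wrist_force: [0.8, 0.4, -0.7]
gripper_width: 0.478
gripper_force: 29.8
```

>>> drive_tool(steps=[0, 0, 0, -0.0348, 0.0197, 0, 0, 0, 0, 0, -0.0348, 0.0197, 0, 0, 0, 0, 0, -0.0348, 0.0197, 0, 0, 0, 0, 0, 0, 0, 0, 0, 0, 0, 0, 0, 0, 0, 0])

```text
time_s: 23.72
tcp_pos: [0.499, 0.139, 0.1928]
ee_rot: [[-0.321, -0.947, -0.001], [-0.947, 0.321, 0.0], [0.0, 0.001, -1.0]]
wrist_force: [0.4, -1.6, -1.5]
gripper_width: 0.48
gripper_force: 29.8
```

```bash
python3 - <<'E'
from h import *
p,im=snap("wrist","w13");s=r.sense();R,t=s["ee_rot"],s["tcp_pos"];print(t,R)
print(project(p,np.array([.4975,.138,.018])))
h=cv2.cvtColor(im,cv2.COLOR_BGR2HSV)
for v in range(150,200,6):
    x=np.where(h[v,215:300,1]<75)[0]+215
    if len(x): print(v,x.min(),x.max(),[(R.T@(plane(p,(q,v),z)-t))[:2] for q,z in((x.min()-.5,.016),(x.max()+.5,.016))])
x=np.where(h[120:190,256,1]<75)[0]+120;print("far",x.min(),[(R.T@(plane(p,(256,x.min()-.5),z)-t))[:2] for z in(.01,.018)])
wood=((h[...,1]>85)&(abs(h[...,0].astype(int)-20)<6)).astype(np.uint8)
cv2.imwrite("pics/crop13.png",im)
E
```

```text
[0.4991 0.1377 0.1927] [[-0.323  -0.9464 -0.0008]
 [-0.9464  0.323  -0.0003]
 [ 0.0005  0.0007 -1.    ]]
[255.081  179.6643]
156 231 280 [array([ 0.0265, -0.0256]), array([0.0266, 0.0295])]
162 231 280 [array([ 0.0198, -0.0258]), array([0.0199, 0.0297])]
168 231 279 [array([ 0.013 , -0.0259]), array([0.0131, 0.0288])]
174 231 279 [array([ 0.0061, -0.0261]), array([0.0062, 0.029 ])]
180 231 279 [array([-0.0009, -0.0262]), array([-0.0007,  0.0292])]
186 231 299 [array([-0.0079, -0.0264]), array([-0.0077,  0.0522])]
192 231 299 [array([-0.0151, -0.0266]), array([-0.0149,  0.0525])]
198 231 299 [array([-0.0223, -0.0267]), array([-0.0221,  0.0529])]
far 120 [array([0.0655, 0.0024]), array([0.066 , 0.0023])]
```

View pics/crop13.png

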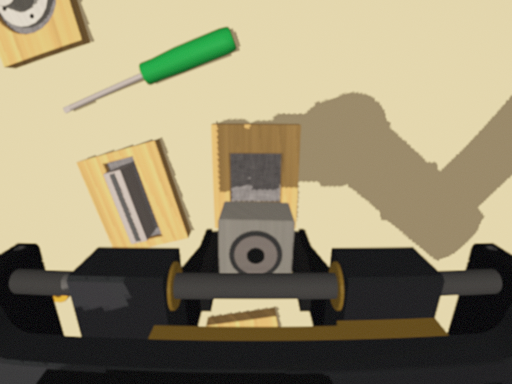

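The square recess covers columns 231–280 with its far edge at row 153, so it lies about 1.5 mm to +y of the tool and is aligned. The bar sits in its slot at (133,198), and the flange in its tray at top left.

>>> drive_tool(steps=[0, 0, 0, -0.001, 0.0015, 0.03, 0, 0, 0, 0, 0, 0, 0.035, 0, 0, 0, 0, 0, 0, 0.035, 0, 0, 0, 0, 0, 0, 0.025, 0, 0, 0, 0, 0, 0, 0.01, 0, 0, 0, 0, 0, 0, 0.008, 0, 0, 0, 0, 0, 0, 0, 0, 0, 0, 0, 0, 0, 0, 0])

```text
time_s: 24.43
tcp_pos: [0.4997, 0.1385, 0.051]
ee_rot: [[-0.325, -0.946, 0.002], [-0.946, 0.325, 0.001], [-0.001, -0.001, -1.0]]
wrist_force: [0.7, 0.3, -1.0]
gripper_width: 0.481
gripper_force: 29.8
```

```bash
python3 - <<'E'
from h import *
p,im=load("w13");t=pickle.load(open("pics/w13.pkl","rb"))[1]
q=plane(p,(256,255),t[2]-.003);s=r.sense();print(s["ee_rot"].T@(q-t),s["tcp_pos"],s["wrist_force"])
E
```

```text
[0.0013 0.0019 0.003 ] [0.4997 0.1385 0.051 ] [ 0.6601  0.2955 -0.9811]
```

>>> drive_tool(steps=[0, 0, 0, 0, 0, 0.004, 0, 0, 0, 0, 0, 0, 0.002, 0, 0, 0, 0, 0, 0, 0, 0, 0, 0, 0, 0, 0, 0, 0])

```text
time_s: 24.77
tcp_pos: [0.4993, 0.1389, 0.0449]
ee_rot: [[-0.324, -0.946, 0.002], [-0.946, 0.324, 0.001], [-0.002, -0.001, -1.0]]
wrist_force: [-0.3, -0.6, 0.8]
gripper_width: 0.482
gripper_force: 29.8
```

>>> drive_tool(steps=[0, 0, 0, 0, 0, 0, 0.75, 0, 0, 0, 0, 0, 0, 0.75, 0, 0, 0, 0, 0, 0, 0.75, 0, 0, 0, 0, 0, -0.015, 0.75, 0, 0, 0, 0, 0, -0.035, 0.75, 0, 0, 0, 0, 0, -0.035, 0.75, 0, 0, 0, 0, 0, -0.035, 0.75, 0, 0, 0, 0, 0, -0.035, 0.75, 0, 0, 0, 0, 0, 0, 0.75, 0, 0, 0, 0, 0, 0, 0.75])

```text
time_s: 25.6
tcp_pos: [0.4995, 0.1391, 0.2015]
ee_rot: [[-0.325, -0.946, 0.005], [-0.946, 0.325, 0.003], [-0.005, -0.004, -1.0]]
wrist_force: [-0.3, -0.0, -1.5]
gripper_width: 0.75
gripper_force: 0.0
```

```bash
python3 - <<'E'
from h import *
p,im=snap("wrist","w14");ps,s=snap("scene","s14");pd,d=snap("side","d14")
st=r.sense();print(st["tcp_pos"],st["wrist_force"])
a=cv2.resize(im[110:290,160:360],(400,360))
b=cv2.resize(d[70:260,180:370],(360,360))
cv2.imwrite("pics/final.png",np.hstack([a,b]))
s0=cv2.imread("pics/scene0.png");d0=cv2.imread("pics/side0.png")
for n,x,y,g in(("scene",s0,s,(58,70)),("side",d0,d,(45,75))):
    for k in(x,y):
        h=cv2.cvtColor(k,cv2.COLOR_BGR2HSV);m=((h[...,0]>50)&(h[...,0]<80)&(h[...,1]>120)).astype(np.uint8)
        nn,l,stt,c=cv2.connectedComponentsWithStats(m);print(n,[(c[i].round(1).tolist(),int(stt[i,4])) for i in range(1,nn) if 80<stt[i,4]<1500])
c=blob(im,project(p,np.array([.499,.138,.042])),45,smax=60);print(dark(im,c,.55))
E
```

```text
[0.4977 0.1381 0.1978] [ 1.4631 -0.4926 -0.8498]
scene [([265.1, 207.4], 243)]
scene [([265.2, 207.4], 244)]
side [([507.2, 258.8], 112)]
side [([508.0, 268.6], 201)]
[([264.0, 154.0], 1), ([236.0, 159.0], 1), ([278.0, 165.5], 2), ([256.5, 179.3], 90), ([278.0, 170.5], 2), ([256.1, 180.5], 58)]
```

View pics/final.png

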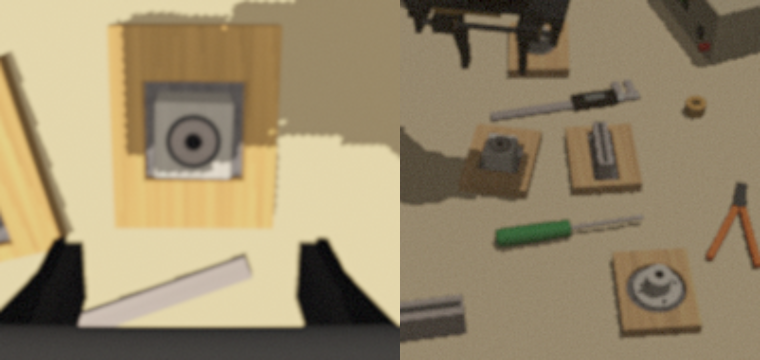

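All four parts sit in their own recesses: the block at crop (193,142), the bar at (602,150), the flange at (655,287) and the pulley at (540,40), partly behind the gripper. The screwdriver is at the same pixel as at the start (265,207). The arm is clear of everything, so I'm handing in.

```bash
python3 - <<'E'
from h import *
p,_=load("w14");print(plane(p,(256.3,179.8),.042))
print(r.finish_job())
E
```

```text
[0.4964 0.1355 0.042 ]
the job is handed in; nothing more can be done
None
```

The flange, pulley, bearing block and bar are each in their own recess and the job is handed in at about 26 s with no verdict returned; the screwdriver hasn't moved and the caliper looked undisturbed but wasn't measured, and I viewed 16 pictures, two over the limit of 14.

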